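# Snug a board down in the inclined bench press

## Robot

A 7-joint arm with a two-finger parallel gripper is mounted at the origin on the work surface. World frame = base frame: x ahead of the robot, y to its left, z up, the work surface at z = 0. Lengths are in m, angles in degrees, forces in N, time in s.
With the tool pointing down it reaches from about 0.4 to 0.85 m from the base axis. Payload 4.5 kg.
Tool frame: the origin (TCP) lies midway between the tips of the shut fingers; the grasp point (between the pads) lies 19 mm behind it; z points along the fingers, y is the direction in which the jaws open and shut (so a half turn about z gives the same grasp; the last joint's range is limited). The gripper opens to 88 mm and grips with 3 to 60 N. Pads are 18 mm wide; open, the fingers measure 123 mm over their backs; the gripper's body (75 mm by 187 mm) begins 45 mm behind the grasp point.
Start: joints at [1.937, 39.483, -11.15, 89.685, 9.013, 51.709, -12.324], TCP at [0.625, 0, 0.239] pointing down, gripper open.
Joint ranges: [-172.22, 172.22], [-26.19, 119.32], [-84.43, 86.54], [7.71, 146.69], [-57.33, 237.33], [2.42, 119.75], [-152.13, 152.13]. Speed limits (degrees/s): [147.25, 147.25, 180, 180, 180, 180, 180].

## Interface

Orientations are given as a 3x3 rotation matrix whose columns are the frame's x, y, z axes.
In Python, from cell import read_state, viewer, robot gives the robot as it stands.
- The arm moves only by the shell command python3 -m pendant 'ROWS' [FORCE]. ROWS is JSON, a list of rows, each a list of 3 entries, a list of its own where there are three numbers: the turn, a rotation vector about the tool's x, y, z in degrees, then the shift along the tool's x, y, z in mm, then the opening, from 0 (shut) to 1 (fully open). A call has exactly 8 rows; each row shifts and turns the commanded pose from where the row before left it, along the tool's axes as they then stand; what a row does not reach is not made up. A row lasts 1/12 s, in which the tool goes at most 41.7 mm and 7.16 degrees, less where a joint would pass 70% of its speed; a pose out of reach is approached as far as the arm can. A call is refused whole if a number of a shift passes 41.7 or a number of a turn 7.16, either way. A call with a gripper value outside its range is refused whole. The fingers move at their own pace and stop on an object; FORCE is the grip in N (left out, the last holds). Time passes only in rows, so rows that do not move let the fingers close, or fill a call up. It gives the time, the measured TCP pose, the force and the opening at its end, in the units of the state.
- read_state(): the state, without advancing time (a new reading comes with each control period).
- viewer.read_camera(name): name is "scene" or "side" or "wrist"; returns the picture (384x512x3 uint8, blue, green, red); there is no depth.
- viewer.get_calibration(name): a dict with "intrinsics" (3x3 intrinsics, pixels), "dist_coeffs" ([k1, k2, p1, p2, k3] as OpenCV has them; the pictures are not rectified), "rvec" (rotation vector, rad) and "tvec" (3), from world to camera coordinates, as OpenCV has them. Camera axes: x right, y down, z forward; pixel columns grow to the right and rows downward; lengths in m; the calibration is good to about 2 mm. A picture is of the moment at which its call begins: read the wrist's pose just before it. get_calibration takes no time and is no camera call; for the wrist camera it gives the pose at the moment of the call.
- robot.finish_job(): hands the job in, once; it reports no verdict.
The state is a dict: "clock": time; "joints": joint angles; "joint_velocities": joint speeds; "tau": joint torques, N m; "tcp_pos": TCP position; "eef_rot": TCP orientation; "ft_force": force on the tool from outside, world axes, zero at the start; "ft_torque": the same for the moment, N m; "width": opening from 0.0 (shut) to 1.0 (fully open).
Only numpy, scipy, OpenCV 4.12 (cv2) and the standard library are available. Lean on these libraries where they do the work, as an engineer would, in place of code of your own. Each camera call takes 0.05 s, during which the arm holds its last target. There are 200 camera calls.

## Task

A board with a lath glued on it lies on the sloping bed of the small bench press. Turn the press's crank clockwise by its wooden grip until the rubber pad meets the lath, then snug it by feel with about a quarter of a turn more: firmly held, but not crushed. Let go of the crank and leave the other things on the bench where they stand.

Things in the scene. Friction and masses are not known exactly. Their poses are not given: they have to be found in the camera images.
- press: The press, fixed to the bench. Origin: centre of its base plate's underside; z up; at yaw 0 its front faces -x (the robot). Its screw axis leans from vertical to the front by 30 degrees, along (-0.5, 0, 0.866) here, through (0, 0, 80 mm) on the plywood bed, which slopes at right angles to it. A grey bridge, 256 mm wide, top 151 mm above the bed along the axis, carries the crank.
- light_bar (a point): Centre of the fixed white light bar that crosses above the crank: 30 mm deep (x), 300 mm wide (y), 20 mm high, underside 372 mm above the bench; axes as the press. It hangs over the far edge of the crank's circle: a hand pointing straight down strikes it there; one tilted 20 to 40 degrees like the screw axis (fingers away from the front and down, closing along the press's y) passes in front of it.
- crank_centre (a point): Point on the screw axis in the plane of the circle on which the grip's centre runs. Its z axis is the screw axis (up, away from the bed); its x axis points to the grip and turns with the crank. The crank stays at its height as it turns; only the spindle below it moves.
- grip_centre (a point): Centre of the crank's wooden grip: a cylinder 25 mm in diameter, 60 mm long, parallel to the screw axis and 55 mm from it. It spins freely about its own axis, so a hand holding it need not turn. The steel crank arm lies 31 mm below this point; above and beside it is free.
- crank (a joint): Crank angle in rad, growing clockwise as seen from above; at 0 (and each whole turn) the arm points up the slope, to the far side. Spindle and pad go down 40 mm per turn. It starts between 0.8 and 4.6. While moving it drags with a steady 0.3 N m (5 to 6 N at the grip; once the hand pauses, part of that fades), and it stays where it is left.
- pad: The round black rubber pad, 52 mm in diameter, at the foot of the spindle, under the bridge. Origin: centre of its lower face; z along the screw axis, upward. It is backed by a spring of 3 N per mm: once the pad rests on the lath, each further quarter turn compresses the spring by 10 mm, presses 30 N harder and asks about 3.5 N more at the grip.
- board: The loose work: a pale wooden board 139 x 180 x 18 mm lying on the sloping bed against the low steel lip at its lower edge, with a lath 44 x 170 x 10 mm along its middle. Origin: under its centre on the bed; its z axis is vertical and its x axis level (the wood itself slopes by 30 degrees in this frame).
- lath_top (a point): Centre of the lath's upper face, near where the pad lands (28 mm above the bed along the screw axis; axes level as for the board).
- jar: Bystander: jar with a black cap, 72 mm in diameter, 105 mm tall, standing beside the press. Origin: centre of its underside.
- carton: Bystander: carton 120 x 90 x 100 mm. Origin: centre of its underside.
- tamper: Bystander: wooden hand press with a round foot 72 mm in diameter and a knob on top, 104 mm tall. Origin: centre of its underside.

How it is judged:
By the outcome, as a careful person would: the job done as asked, in the order asked, and still so for the second after the job is handed in, with the robot touching nothing.
It also fails if it takes over 67 s, if anything falls off the work surface, if the arm or the gripper's body presses on something with over 40 N, if the wrist force passes 120 N, or if a joint passes its speed limit or range.

## Working session

There is one attempt and no reset: what is moved stays moved. The work goes in short steps, Python scripts to look and compute and a shell command to move; the robot and the scene stay as the last step left them, time stands still between calls to the robot, and variables do not carry over. Pictures are saved under pics/ and viewed, about 8 in all and at most 12, crops included, and the job is handed in when it is done.

```bash
ls; mkdir -p pics
python3 - <<'E'
from cell import read_state, viewer, robot
import cv2,numpy as np
for n in ["scene","side"]:
    cv2.imwrite(f"pics/{n}0.png",viewer.read_camera(n))
    c=viewer.get_calibration(n); R=cv2.Rodrigues(np.array(c["rvec"]))[0]; print(n,-R.T@np.array(c["tvec"]).ravel(),np.array(c["intrinsics"])[0,0],c["dist_coeffs"])
s=read_state();print(s["clock"],s["tcp_pos"],np.round(s["eef_rot"],3))
E
python3 -c "
import cv2,numpy as np
a=cv2.imread('pics/scene0.png');b=cv2.imread('pics/side0.png')
cv2.imwrite('pics/a.png',cv2.resize(a,(800,600)));cv2.imwrite('pics/b.png',cv2.resize(b,(800,600)))"
```

```text
pics
scene [ 1.40468899 -0.01637284  1.03990768] 417.879359677212 [-0.04324258  0.          0.          0.          0.        ]
side [0.16256428 0.9933149  0.9960233 ] 472.31046915895377 [-0.16140909  0.          0.          0.          0.        ]
0.1 [ 6.24439289e-01 -4.19751959e-05  2.37989072e-01] [[-0.     1.    -0.002]
 [ 1.     0.    -0.   ]
 [-0.    -0.002 -1.   ]]
```

View pics/a.png

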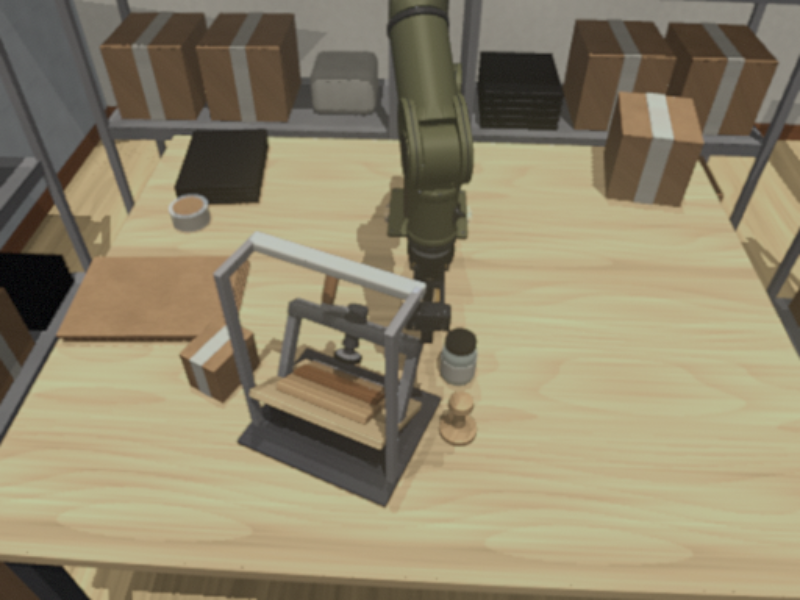

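View pics/b.png

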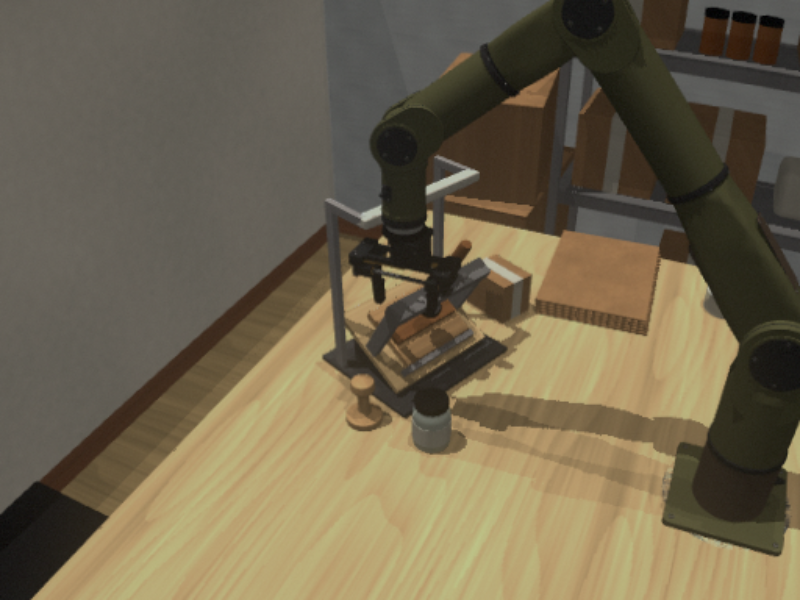

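Scene: press in the middle (base corners about (240,437), (385,503), (440,400)), light bar from (255,237) to (425,290), grip at about (330,288). Side: grip at about (460,250). I'll zoom in on both for precise pixels.

```bash
python3 -c "
import cv2,numpy as np
a=cv2.imread('pics/scene0.png');b=cv2.imread('pics/side0.png')
A=a[140:325,145:310];B=b[95:280,200:365]
f=lambda i:cv2.resize(i,None,fx=2.42*2/2,fy=2.42,interpolation=cv2.INTER_CUBIC)
cv2.imwrite('pics/c.png',cv2.resize(np.hstack([A,B]),(330*242//100,185*242//100),interpolation=cv2.INTER_CUBIC)[:600,:800])
cv2.imwrite('pics/c1.png',cv2.resize(a[140:325,145:315],None,fx=3.2,fy=3.2,interpolation=cv2.INTER_CUBIC))
cv2.imwrite('pics/c2.png',cv2.resize(b[95:280,200:365],None,fx=3.2,fy=3.2,interpolation=cv2.INTER_CUBIC))"
```

```text
(no output)
```

View pics/c1.png

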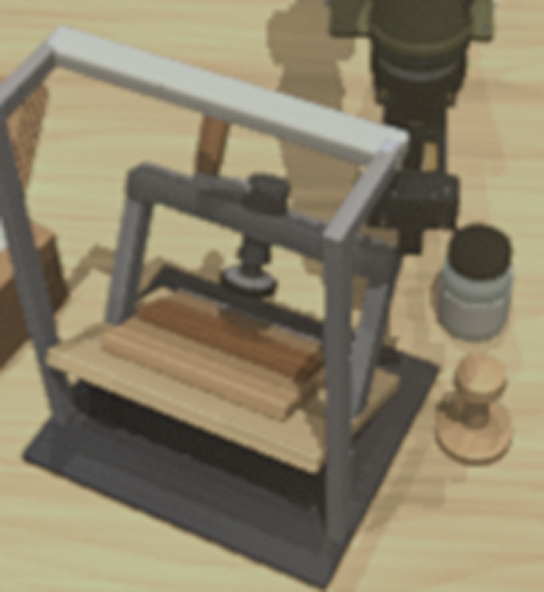

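View pics/c2.png

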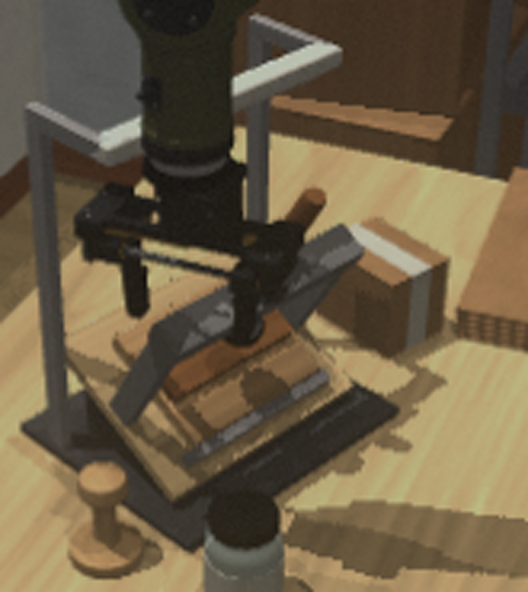

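```bash
cat > h.py <<'E'
import numpy as np,cv2
from cell import read_state, viewer
def ray(n,uv,c=None):
    c=c or viewer.get_calibration(n);R=cv2.Rodrigues(np.array(c["rvec"]))[0]
    p=cv2.undistortPoints(np.array([[uv]],float),np.array(c["intrinsics"]),np.array(c["dist_coeffs"]))[0,0]
    d=R.T@np.array([p[0],p[1],1]);return -R.T@np.array(c["tvec"]).ravel(),d/np.linalg.norm(d)
def atz(n,uv,z):
    o,d=ray(n,uv);return o+d*(z-o[2])/d[2]
def tri(l):
    A=np.zeros((3,3));b=np.zeros(3);rs=[ray(n,uv) for n,uv in l]
    for o,d in rs:
        M=np.eye(3)-np.outer(d,d);A+=M;b+=M@o
    p=np.linalg.solve(A,b);return p,[round(1e3*np.linalg.norm(np.cross(d,p-o)),1) for o,d in rs]
def proj(n,P):
    c=viewer.get_calibration(n);return cv2.projectPoints(np.array(P,float).reshape(-1,1,3),np.array(c["rvec"]),np.array(c["tvec"]),np.array(c["intrinsics"]),np.array(c["dist_coeffs"]))[0][:,0]
def S(u,v):return("scene",(145+(u-1.1)/3.2,140+(v-1.1)/3.2))
def D(u,v):return("side",(200+(u-1.1)/3.2,95+(v-1.1)/3.2))
E
python3 - <<'E'
from h import *
np.set_printoptions(precision=4,suppress=True)
for z in(0.005,0.012):
  print("base",z,[atz(*p,z) for p in (S(25,457),S(325,585),S(437,370))],[atz(*p,z) for p in (D(22,430),D(190,550),D(398,410))])
print("bar top scene",[atz(*S(*p),.392) for p in((62,27),(408,133),(50,47),(388,158))])
print("bar top side",[atz(*D(*p),.392) for p in((98,138),(106,152),(330,42),(342,52))])
for nm,l in dict(barR=[S(408,133),D(106,150)],barRb=[S(388,158),D(98,138)],barL=[S(62,27),D(342,55)],brR=[S(400,250),D(157,322)],brL=[S(130,170),D(350,225)]).items(): print(nm,tri(l))
E
```

```text
base 0.005 [array([ 0.7335, -0.3422,  0.005 ]), array([ 0.8455, -0.0602,  0.005 ]), array([0.6131, 0.0335, 0.005 ])] [array([ 0.8473, -0.0577,  0.005 ]), array([0.6103, 0.0362, 0.005 ]), array([ 0.4972, -0.2501,  0.005 ])]
base 0.012 [array([ 0.738, -0.34 ,  0.012]), array([ 0.8492, -0.0599,  0.012 ]), array([0.6184, 0.0332, 0.012 ])] [array([ 0.8425, -0.0503,  0.012 ]), array([0.6072, 0.043 , 0.012 ]), array([ 0.4949, -0.2413,  0.012 ])]
bar top scene [array([ 0.5905, -0.2791,  0.392 ]), array([ 0.6989, -0.0065,  0.392 ]), array([ 0.6156, -0.2833,  0.392 ]), array([ 0.7255, -0.02  ,  0.392 ])]
bar top side [array([ 0.7208, -0.0232,  0.392 ]), array([ 0.7028, -0.0032,  0.392 ]), array([ 0.6076, -0.2935,  0.392 ]), array([ 0.589 , -0.2761,  0.392 ])]
barR (array([ 0.7027, -0.0056,  0.3939]), [np.float64(1.5), np.float64(1.5)])
barRb (array([ 0.7219, -0.0214,  0.3909]), [np.float64(2.3), np.float64(2.3)])
barL (array([ 0.5889, -0.279 ,  0.389 ]), [np.float64(1.6), np.float64(1.6)])
brR (array([ 0.6608, -0.0079,  0.2262]), [np.float64(0.1), np.float64(0.1)])
brL (array([ 0.5651, -0.2507,  0.2156]), [np.float64(2.7), np.float64(2.7)])
```

```bash
cat >> h.py <<'E'
yaw=np.radians(-21.9);O=np.array([.672,-.154,0])
Rp=cv2.Rodrigues(np.array([0,0,yaw]))[0]
a=Rp@[-.5,0,.866];u=Rp@[.866,0,.5];v=Rp@[0,1,0];P0=O+[0,0,.08]
def grip(t,th,k=0):return P0+(t+k)*a+.055*(np.cos(th)*u-np.sin(th)*v)
E
python3 - <<'E'
from h import *
from scipy.optimize import least_squares
np.set_printoptions(precision=4,suppress=True)
tt=np.array(D(316,198)[1]);ss=np.array([S(213,120)[1],S(207,172)[1]])
def f(p):
    e=proj("side",grip(*p,.03))[0]-tt
    q=proj("scene",[grip(*p,.02),grip(*p,-.02)]);d=q[1]-q[0];n=np.array([-d[1],d[0]])/np.linalg.norm(d)
    return np.r_[e,(ss.mean(0)-q[0])@n]
for th0 in(1,2,3,4):
    r=least_squares(f,[.2,th0]);print(r.x,np.degrees(r.x[1]),r.cost,r.fun)
    if th0==2:best=r.x
print(grip(*best),a,u,v)
cv2.imwrite("pics/w0.png",viewer.read_camera("wrist"))
w=cv2.imread("pics/w0.png");q=proj("wrist",[grip(*best,.03),grip(*best,-.03),P0+.151*a]);print(q)
im=[w]
for n,(x,y) in dict(scene=(150,130),side=(205,95)).items():
    i=cv2.imread(f"pics/{n}0.png")
    i=cv2.resize(i[y:y+190,x:x+165],None,fx=2,fy=2)
    pts=[grip(*best,.03),grip(*best,-.03),P0+.151*a,P0+.028*a,P0+.151*a+.128*v,P0+.151*a-.128*v]
    for P in (proj(n,pts)-[x,y])*2: cv2.circle(i,tuple(int(c) for c in P),2,(0,0,255),-1)
    im.append(i)
for P in q: cv2.circle(w,tuple(int(c) for c in P),3,(0,0,255),-1)
o=np.zeros((384,512+660,3),np.uint8);o[:384,:512]=w;o[:380,512:842]=im[1];o[:380,842:]=im[2]
cv2.imwrite("pics/o.png",cv2.resize(o,(800,262),interpolation=cv2.INTER_AREA) if 0 else np.vstack([cv2.resize(w,(400,300)).repeat(1,1) if 0 else np.hstack([im[1],im[2]]),np.hstack([cv2.resize(w,(293,220)),np.zeros((220,367,3),np.uint8)])]))
E
```

```text
[0.2003 1.0404] 59.61110541367564 0.1638158002233177 [0.0559 0.0391 0.5683]
[0.2003 1.0404] 59.61110831107827 0.16381580022272482 [0.0559 0.0391 0.5683]
[0.2003 1.0404] 59.61110845467992 0.163815800222696 [0.0559 0.0391 0.5683]
[0.2003 1.0404] 59.611108250429595 0.16381580022271502 [0.0559 0.0391 0.5683]
[ 0.5837 -0.1697  0.2674] [-0.4639  0.1865  0.866 ] [ 0.8035 -0.323   0.5   ] [0.373  0.9278 0.    ]
[[142.1791 602.7163]
 [215.1075 491.6654]
 [224.3416 389.3051]]
```

View pics/o.png

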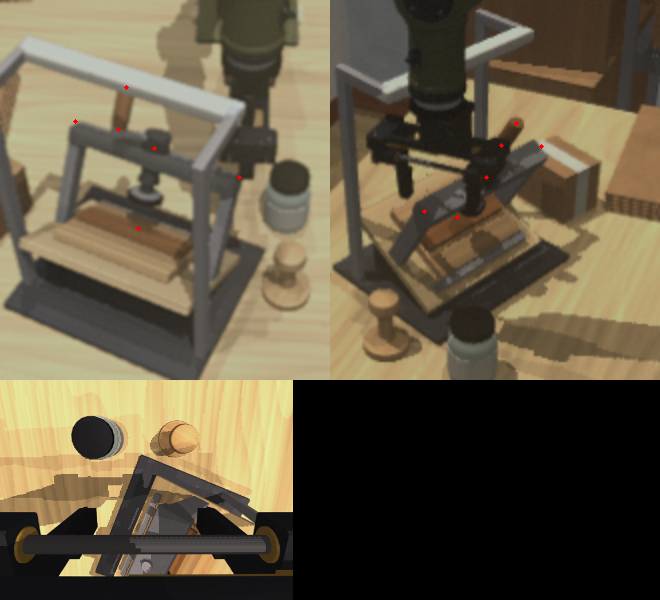

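The overlay matches the images: bridge ends, grip axis and lath all land on their features. Press at about (0.672, -0.154), yaw -21.9°. Grip centre (0.584, -0.170, 0.267), crank about 60°. First I'll back off toward the robot, then orient the hand along the screw axis.

```bash
python3 -m pendant '[[[0,0,0],[0,-25,-15],1],[[0,0,0],[0,-30,-25],1],[[0,0,0],[0,-30,-25],1],[[0,0,0],[0,-30,-25],1],[[0,0,-7],[0,0,0],1],[[0,0,-7],[0,0,0],1],[[0,0,-7],[0,0,0],1],[[0,0,-7],[0,0,0],1]]' 40
python3 -m pendant '[[[0,0,-7],[0,0,0],1],[[0,0,-7],[0,0,0],1],[[0,0,-7],[0,0,0],1],[[0,0,-7],[0,0,0],1],[[0,0,-7],[0,0,0],1],[[0,0,-5],[0,0,0],1],[[0,-7,0],[0,0,0],1],[[0,-7,0],[0,0,0],1]]'
python3 -m pendant '[[[0,-7,0],[0,0,0],1],[[0,-7,0],[0,0,0],1],[[0,-2,0],[0,0,0],1],[[0,0,0],[0,0,0],1],[[0,0,0],[0,0,0],1],[[0,0,0],[0,0,0],1],[[0,0,0],[0,0,0],1],[[0,0,0],[0,0,0],1]]'
cat >> h.py <<'E'
T,TH=.2003,1.0404
Rt=np.column_stack([np.cross(v,-a),v,-a])
def resid(k,th=None):
    s=read_state();R=np.array(s["eef_rot"]);p=np.array(s["tcp_pos"])
    from scipy.spatial.transform import Rotation as X
    print("t",s["clock"],"tcp",p.round(4),"turn(tool)",np.degrees(X.from_matrix(R.T@Rt).as_rotvec()).round(2),"shift(tool,mm)",(1e3*R.T@(grip(T,TH if th is None else th,k)-p)).round(1),"F",np.round(R.T@np.array(s["ft_force"]),1),"w",s["width"],"j",np.round(s["joints"],0))
E
python3 -c "
from h import *
resid(.069)"
```

```text
clock: 0.82
tcp_pos: [0.5097, -0.0, 0.3289]
eef_rot: [[-0.475, 0.88, 0.0], [0.88, 0.475, -0.0], [-0.0, 0.0, -1.0]]
ft_force: [-0.7, 0.3, -0.7]
width: 1.0
clock: 1.48
tcp_pos: [0.5117, -0.0005, 0.3286]
eef_rot: [[-0.898, 0.376, 0.229], [0.366, 0.926, -0.09], [-0.246, 0.003, -0.969]]
ft_force: [0.6, 0.4, 0.0]
width: 1.004
clock: 2.15
tcp_pos: [0.5121, -0.0035, 0.3285]
eef_rot: [[-0.825, 0.382, 0.416], [0.337, 0.924, -0.179], [-0.453, -0.008, -0.892]]
ft_force: [0.6, 0.2, -0.3]
width: 1.004
t 2.15 tcp [ 0.5121 -0.0035  0.3285] turn(tool) [-0.66 -3.08 -0.27] shift(tool,mm) [ -83.8 -126.6   45.2] F [-0.3  0.4  0.5] w 1.0044347212962774 j [ -4.  17. -15. 124.  51.  28.   6.]
```

```bash
python3 -m pendant '[[[0,-3,0],[0,0,0],1],[[-0.6,0,0],[-10,-20,0],1],[[0,0,0],[-13,-20,5],1],[[0,0,0],[-13,-20,6],1],[[0,0,0],[-13,-20,6],1],[[0,0,0],[-13,-20,6],1],[[0,0,0],[-13,-20,6],1],[[0,0,0],[0,0,0],1]]'
python3 - <<'E'
from h import *
resid(.069)
cv2.imwrite("pics/w1.png",viewer.read_camera("wrist"));s=viewer.read_camera("side")
w=cv2.imread("pics/w1.png")
for P in proj("wrist",[grip(T,TH,.03),grip(T,TH,-.03),P0+.151*a,P0+.151*a+.128*v,P0+.151*a-.128*v]):
    cv2.circle(w,tuple(int(c) for c in P),3,(0,0,255),-1)
b=cv2.resize(s[85:275,195:365],None,fx=2.02,fy=2.02,interpolation=cv2.INTER_CUBIC)[:384]
w=w[:, :456] if 0 else cv2.resize(w,(456,342))
o=np.zeros((384,456+b.shape[1],3),np.uint8);o[:342,:456]=w;o[:b.shape[0],456:]=b;cv2.imwrite("pics/o1.png",o)
E
```

```text
clock: 2.82
tcp_pos: [0.54, -0.1512, 0.341]
eef_rot: [[-0.799, 0.386, 0.461], [0.334, 0.923, -0.194], [-0.5, -0.001, -0.866]]
ft_force: [0.9, -0.4, -0.3]
width: 1.001
t 2.8167 tcp [ 0.54   -0.1512  0.341 ] turn(tool) [-0.45 -0.02 -0.67] shift(tool,mm) [-4.3 -0.6 18.6] F [-0.8 -0.1  0.7] w 1.0011420625127099 j [ 17.  18. -15. 121.  48.  19.  29.]
```

View pics/o1.png

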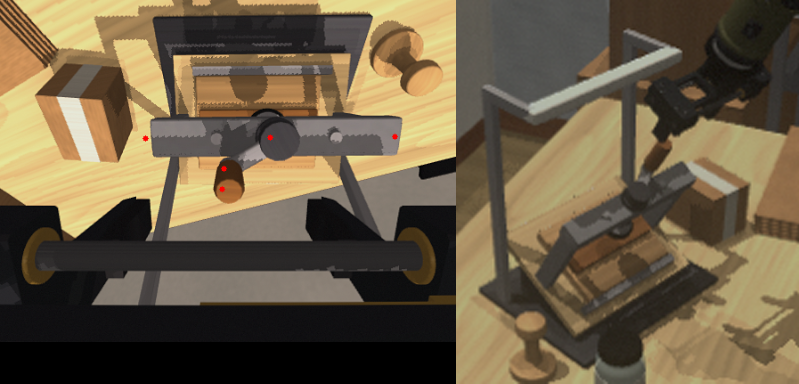

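Wrist view: the grip's top is at (229,190), level with the middle between the fingers (about 228). The model predicted (222,189), and the bridge ends are off by the same ~5 mm laterally, which is harmless for self-centring jaws. Side view: the hand is in front of the light bar and above the grip. Next I'll descend and close.

```bash
python3 -m pendant '[[[0,0,-0.6],[-4,0,10],1],[[0,0,0],[0,2,15],1],[[0,0,0],[0,0,20],1],[[0,0,0],[0,0,20],1],[[0,0,0],[0,0,20],1],[[0,0,0],[0,0,13],1],[[0,0,0],[0,0,0],1],[[0,0,0],[0,0,0],1]]'
python3 -c "
from h import *
resid(-.011)"
```

```text
clock: 3.58
tcp_pos: [0.5891, -0.1598, 0.2579]
eef_rot: [[-0.809, 0.364, 0.462], [0.313, 0.932, -0.186], [-0.498, -0.006, -0.867]]
ft_force: [-0.4, 0.2, 0.2]
width: 1.0
t 3.5833 tcp [ 0.5891 -0.1598  0.2579] turn(tool) [-0.   -0.14  0.67] shift(tool,mm) [ -3.4 -11.2   2.1] F [ 0.3  0.  -0.3] w 1.000051274523372 j [  1.  29.   8. 121.  78.   3.  -0.]
```

Joint 6 is near its lower limit (3°), so y drifted. I'll ease the tilt to about 21°, which the task allows, and re-centre.

```bash
python3 -m pendant '[[[0,4,0],[0,0,0],1],[[0,5,0],[0,0,0],1],[[0,0,0],[-1,-2,0],1],[[0,0,0],[-1,-2,0],1],[[0,0,0],[-1,-2,0],1],[[0,0,0],[0,-2,0],1],[[0,0,0],[0,0,0],1],[[0,0,0],[0,0,0],1]]'
python3 -c "
from h import *
resid(-.011)"
```

```text
clock: 4.25
tcp_pos: [0.5952, -0.1777, 0.2579]
eef_rot: [[-0.828, 0.375, 0.416], [0.326, 0.927, -0.188], [-0.456, -0.02, -0.89]]
ft_force: [-0.5, -0.1, -0.0]
width: 1.001
t 4.25 tcp [ 0.5952 -0.1777  0.2579] turn(tool) [-1.09 -2.89  0.41] shift(tool,mm) [ 7.2  3.2 -3.8] F [ 0.4 -0.3 -0.2] w 1.0007040133178504 j [ 16.  30. -12. 116.  60.  15.  20.]
```

```bash
python3 -m pendant '[[[0,0,0],[0,0,0],1],[[0,3,0],[2,0,-1],1],[[0,3,0],[2,1,-1],1],[[0,0,0],[2,1,-1],1],[[0,0,0],[1,1,0],1],[[0,0,0],[0,0,0],1],[[0,0,0],[0,0,0],1],[[0,0,0],[0,0,0],1]]'
python3 -c "
from h import *
resid(-.011)"
```

```text
clock: 4.92
tcp_pos: [0.5892, -0.1717, 0.2575]
eef_rot: [[-0.868, 0.375, 0.327], [0.343, 0.927, -0.152], [-0.36, -0.02, -0.933]]
ft_force: [0.4, -0.4, -0.1]
width: 0.995
t 4.9167 tcp [ 0.5892 -0.1717  0.2575] turn(tool) [-1.1  -8.89  0.39] shift(tool,mm) [ 0.2 -0.1 -0.4] F [-0.5 -0.2  0.3] w 0.9950701010837719 j [ 24.  32. -24. 111.  47.  27.  33.]
```

Well placed at 21° tilt. Close on the grip.

```bash
python3 -m pendant '[[[0,0,0],[0,0,0],0.2],[[0,0,0],[0,0,0],0],[[0,0,0],[0,0,0],0],[[0,0,0],[0,0,0],0],[[0,0,0],[0,0,0],0],[[0,0,0],[0,0,0],0],[[0,0,0],[0,0,0],0],[[0,0,0],[0,0,0],0]]' 45
python3 - <<'E'
from h import *
resid(-.011)
# chord shifts, tool axes, per 12 deg step
s=read_state();R=np.array(s["eef_rot"])
for k in range(30):
    d=R.T@(grip(T,np.radians(60+12*(k+1)))-grip(T,np.radians(60+12*k)))*1e3
    print(60+12*k,d.round(1).tolist())
E
```

```text
clock: 5.58
tcp_pos: [0.5897, -0.1721, 0.2577]
eef_rot: [[-0.867, 0.376, 0.327], [0.344, 0.927, -0.152], [-0.36, -0.019, -0.933]]
ft_force: [-0.4, -0.2, 0.2]
width: 0.421
t 5.5833 tcp [ 0.5897 -0.1721  0.2577] turn(tool) [-1.06 -8.89  0.32] shift(tool,mm) [ 0.8 -0.  -0.4] F [ 0.2 -0.3 -0.3] w 0.4207411438628122 j [ 24.  32. -24. 111.  47.  27.  33.]
60 [10.4, -4.6, 1.7]
72 [11.1, -2.3, 1.8]
84 [11.4, 0.1, 1.8]
96 [11.1, 2.5, 1.7]
108 [10.4, 4.7, 1.5]
120 [9.2, 6.8, 1.3]
132 [7.6, 8.6, 1.0]
144 [5.6, 10.0, 0.7]
156 [3.5, 11.0, 0.3]
168 [1.1, 11.4, -0.0]
180 [-1.2, 11.4, -0.4]
192 [-3.6, 10.9, -0.8]
204 [-5.7, 9.9, -1.1]
216 [-7.6, 8.5, -1.4]
228 [-9.2, 6.7, -1.6]
240 [-10.4, 4.6, -1.7]
252 [-11.1, 2.3, -1.8]
264 [-11.4, -0.1, -1.8]
276 [-11.1, -2.5, -1.7]
288 [-10.4, -4.7, -1.5]
300 [-9.2, -6.8, -1.3]
312 [-7.6, -8.6, -1.0]
324 [-5.6, -10.0, -0.7]
336 [-3.5, -11.0, -0.3]
348 [-1.1, -11.4, 0.0]
360 [1.2, -11.4, 0.4]
372 [3.6, -10.9, 0.8]
384 [5.7, -9.9, 1.1]
396 [7.6, -8.5, 1.4]
408 [9.2, -6.7, 1.6]
```

```bash
python3 -m pendant '[[[0,0,0],[0,0,0],0],[[0,0,0],[0,0,0],0],[[0,0,0],[0,0,0],0],[[0,0,0],[0,0,0],0],[[0,0,0],[0,0,0],0],[[0,0,0],[0,0,0],0],[[0,0,0],[0,0,0],0],[[0,0,0],[0,0,0],0]]'
python3 - <<'E'
from h import *
resid(-.011)
E
```

```text
clock: 6.25
tcp_pos: [0.5898, -0.1717, 0.2578]
eef_rot: [[-0.867, 0.375, 0.327], [0.344, 0.927, -0.151], [-0.36, -0.019, -0.933]]
ft_force: [0.3, 0.5, -0.3]
width: 0.273
t 6.25 tcp [ 0.5898 -0.1717  0.2578] turn(tool) [-1.03 -8.88  0.34] shift(tool,mm) [ 0.9 -0.4 -0.4] F [-0.   0.6  0.3] w 0.27277069879208465 j [ 24.  32. -24. 111.  47.  27.  33.]
```

Gripped (24 mm). First arc, 60° to 156°.

```bash
python3 -m pendant '[[[0,0,0],[10.4,-4.6,1.7],0],[[0,0,0],[11.1,-2.3,1.8],0],[[0,0,0],[11.4,0.1,1.8],0],[[0,0,0],[11.1,2.5,1.7],0],[[0,0,0],[10.4,4.7,1.5],0],[[0,0,0],[9.2,6.8,1.3],0],[[0,0,0],[7.6,8.6,1],0],[[0,0,0],[5.6,10,0.7],0]]'
cat >> h.py <<'E'
def crank():
    s=read_state();R=np.array(s["eef_rot"]);q=np.array(s["tcp_pos"])-.008*R[:,2]*0 - P0 +.011*a
    x,y,z=q@u*1e3,q@v*1e3,q@a*1e3-T*1e3
    th=np.arctan2(-y,x);F=np.array(s["ft_force"]);tan=-np.sin(th)*u-np.cos(th)*v;rad=np.cos(th)*u-np.sin(th)*v
    print("t",round(s["clock"],2),"th",np.degrees(th).round(1)%360,"r",np.hypot(x,y).round(1),"h",z.round(1),"F tan/rad/ax",[round(float(F@w),1) for w in(tan,rad,a)],"w",round(s["width"],3),"j",np.round(s["joints"],0))
    return R
E
python3 -c "
from h import *
crank();resid(-.011,np.radians(156))"
```

```text
clock: 6.92
tcp_pos: [0.5367, -0.1262, 0.2194]
eef_rot: [[-0.865, 0.38, 0.327], [0.346, 0.925, -0.157], [-0.362, -0.023, -0.932]]
ft_force: [1.4, -5.9, 0.8]
width: 0.272
t 6.92 th 152.8 r 54.0 h -0.6 F tan/rad/ax [-6.0, -0.8, -1.1] w 0.272 j [  9.  30.  -8. 124.  63.  14.  11.]
t 6.9167 tcp [ 0.5367 -0.1262  0.2194] turn(tool) [-1.34 -8.76  0.19] shift(tool,mm) [ 2.3  2.3 -0.3] F [-3.6 -4.9  0.7] w 0.27188396509118706 j [  9.  30.  -8. 124.  63.  14.  11.]
```

Turning well: tangential force 6 N, radius 54 mm. Continue 156° to 252°.

```bash
python3 -m pendant '[[[0,0,0],[3.5,11,0.3],0],[[0,0,0],[1.1,11.4,0],0],[[0,0,0],[-1.2,11.4,-0.4],0],[[0,0,0],[-3.6,10.9,-0.8],0],[[0,0,0],[-5.7,9.9,-1.1],0],[[0,0,0],[-7.6,8.5,-1.4],0],[[0,0,0],[-9.2,6.7,-1.6],0],[[0,0,0],[-10.4,4.6,-1.7],0]]'
python3 -c "
from h import *
crank();resid(-.011,np.radians(252))"
```

```text
clock: 7.58
tcp_pos: [0.588, -0.0647, 0.2335]
eef_rot: [[-0.87, 0.375, 0.32], [0.344, 0.927, -0.153], [-0.354, -0.023, -0.935]]
ft_force: [-4.0, -0.9, -6.4]
width: 0.276
t 7.58 th 249.1 r 55.1 h -0.7 F tan/rad/ax [-6.5, -0.0, -3.8] w 0.276 j [  7.  32. -16. 115.  52.  24.  16.]
t 7.5833 tcp [ 0.588  -0.0647  0.2335] turn(tool) [-1.24 -9.28  0.42] shift(tool,mm) [-2.5  0.8 -1.1] F [ 5.4 -2.2  4.8] w 0.2764620851055716 j [  7.  32. -16. 115.  52.  24.  16.]
```

```bash
python3 -m pendant '[[[0,0,0],[-11.1,2.3,-1.8],0],[[0,0,0],[-11.4,-0.1,-1.8],0],[[0,0,0],[-11.1,-2.5,-1.8],0],[[0,0,0],[-10.4,-4.7,-1.6],0],[[0,0,0],[-9.2,-6.8,-1.4],0],[[0,0,0],[-7.6,-8.6,-1.1],0],[[0,0,0],[-5.6,-10,-0.8],0],[[0,0,0],[-3.5,-11,-0.4],0]]'
python3 - <<'E'
from h import *
crank();resid(-.011,np.radians(348))
a_=viewer.read_camera("scene");b=viewer.read_camera("side")
o=[]
for n,i in(("scene",a_),("side",b)):
    c=proj(n,P0+.09*a)[0].astype(int);x,y=c[0]-40,c[1]-45
    j=cv2.resize(i[y:y+90,x:x+80],None,fx=5,fy=5,interpolation=cv2.INTER_CUBIC)
    for k,t in enumerate((.028,.048,.068,.088)):
        q=(proj(n,[P0+t*a+.026*u, P0+t*a-.026*v,P0+t*a+.026*v])-[x,y])*5+2.5
        for P in q: cv2.circle(j,tuple(int(e) for e in P),2,((0,0,255),(0,255,0),(255,0,0),(0,255,255))[k],-1)
    o.append(j)
cv2.imwrite("pics/o2.png",np.hstack(o))
E
```

```text
clock: 8.25
tcp_pos: [0.6334, -0.1226, 0.2705]
eef_rot: [[-0.869, 0.372, 0.328], [0.342, 0.928, -0.146], [-0.359, -0.015, -0.933]]
ft_force: [3.5, 4.5, -7.9]
width: 0.271
t 8.25 th 344.7 r 56.0 h -0.5 F tan/rad/ax [-6.0, -1.1, -7.7] w 0.271 j [ 18.  33. -24. 105.  43.  32.  33.]
t 8.25 tcp [ 0.6334 -0.1226  0.2705] turn(tool) [-0.73 -8.98  0.43] shift(tool,mm) [ 0.4 -3.3 -0.4] F [1.3 5.6 7.9] w 0.2710497658480905 j [ 18.  33. -24. 105.  43.  32.  33.]
```

View pics/o2.png

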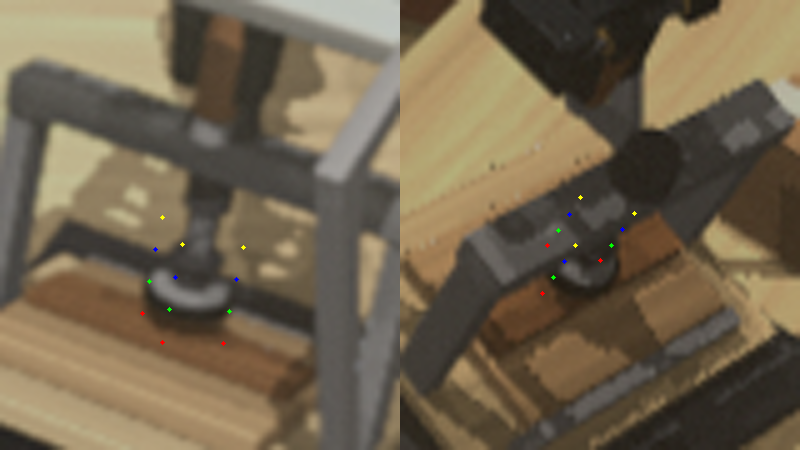

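The pad's lower edge in the scene crop is at (190,330), about 11 mm above the lath at 345°. Contact is therefore expected near 445°. Continue to 432°.

```bash
python3 -m pendant '[[[0,0,0],[0,0,0.5],0],[[0,0,0],[-1.1,-11.4,0.2],0],[[0,0,0],[1.2,-11.4,0.5],0],[[0,0,0],[3.6,-10.9,0.8],0],[[0,0,0],[5.7,-9.9,1.1],0],[[0,0,0],[7.6,-8.5,1.4],0],[[0,0,0],[9.2,-6.7,1.6],0],[[0,0,0],[10.4,-4.6,1.7],0]]'
python3 - <<'E'
from h import *
R=crank();resid(-.011,np.radians(432))
for k in range(24):
    d=R.T@(grip(T,np.radians(72+6*(k+1)))-grip(T,np.radians(72+6*k)))*1e3
    print(432+6*k,d.round(1).tolist(),end=";")
E
```

```text
clock: 9.02
tcp_pos: [0.5824, -0.1726, 0.2541]
eef_rot: [[-0.865, 0.374, 0.334], [0.343, 0.927, -0.151], [-0.366, -0.016, -0.93]]
ft_force: [7.2, -0.9, -2.0]
width: 0.275
t 9.02 th 67.4 r 54.9 h -0.4 F tan/rad/ax [-5.4, 0.3, -5.2] w 0.275 j [ 23.  31. -22. 113.  47.  24.  33.]
t 9.0167 tcp [ 0.5824 -0.1726  0.2541] turn(tool) [-0.86 -8.53  0.33] shift(tool,mm) [ 4.1 -1.6  0.2] F [-5.8  1.9  4.4] w 0.2745891357103114 j [ 23.  31. -22. 113.  47.  24.  33.]
432 [5.5, -1.5, 0.8];438 [5.6, -0.9, 0.9];444 [5.7, -0.3, 0.9];450 [5.7, 0.3, 0.8];456 [5.6, 0.9, 0.8];462 [5.5, 1.5, 0.8];468 [5.3, 2.1, 0.8];474 [5.1, 2.6, 0.7];480 [4.8, 3.2, 0.7];486 [4.4, 3.7, 0.6];492 [4.0, 4.1, 0.5];498 [3.6, 4.5, 0.5];504 [3.1, 4.8, 0.4];510 [2.6, 5.1, 0.3];516 [2.0, 5.4, 0.2];522 [1.4, 5.6, 0.1];528 [0.9, 5.7, 0.0];534 [0.3, 5.8, -0.0];540 [-0.3, 5.7, -0.1];546 [-0.9, 5.7, -0.2];552 [-1.5, 5.5, -0.3];558 [-2.1, 5.4, -0.4];564 [-2.6, 5.1, -0.5];570 [-3.1, 4.8, -0.5];
```

```bash
python3 -m pendant '[[[0,0,0],[2.8,-0.8,0.4],0],[[0,0,0],[2.8,-0.7,0.4],0],[[0,0,0],[2.8,-0.5,0.4],0],[[0,0,0],[2.8,-0.4,0.4],0],[[0,0,0],[2.9,-0.2,0.4],0],[[0,0,0],[2.9,0,0.4],0],[[0,0,0],[2.9,0.1,0.4],0],[[0,0,0],[2.9,0.2,0.4],0]]' >/dev/null
python3 -c "
from h import *
crank()"
python3 -m pendant '[[[0,0,0],[2.8,0.4,0.4],0],[[0,0,0],[2.8,0.5,0.4],0],[[0,0,0],[2.8,0.7,0.4],0],[[0,0,0],[2.7,0.8,0.4],0],[[0,0,0],[2.7,1,0.4],0],[[0,0,0],[2.6,1.1,0.4],0],[[0,0,0],[2.6,1.2,0.4],0],[[0,0,0],[2.5,1.3,0.4],0]]' >/dev/null
python3 -c "
from h import *
crank()"
```

```text
t 9.68 th 92.3 r 54.5 h -0.4 F tan/rad/ax [-5.1, -0.2, -6.0] w 0.268 j [ 21.  30. -18. 117.  51.  20.  29.]
t 10.35 th 116.5 r 54.1 h -0.4 F tan/rad/ax [-4.8, -0.9, -6.6] w 0.271 j [ 16.  30. -13. 120.  55.  16.  23.]
```

```bash
python3 -m pendant '[[[0,0,0],[2.4,1.6,0.4],0],[[0,0,0],[2.4,1.6,0.3],0],[[0,0,0],[2.2,1.8,0.3],0],[[0,0,0],[2.2,1.9,0.3],0],[[0,0,0],[2,2,0.3],0],[[0,0,0],[2,2.1,0.2],0],[[0,0,0],[1.8,2.2,0.3],0],[[0,0,0],[1.8,2.3,0.2],0]]' >/dev/null
python3 - <<'E'
from h import *
crank()
a_=viewer.read_camera("scene");b=viewer.read_camera("side")
o=[]
for n,i in(("scene",a_),("side",b)):
    c=proj(n,P0+.06*a)[0].astype(int);x,y=c[0]-33,c[1]-33
    j=cv2.resize(i[y:y+66,x:x+66],None,fx=6,fy=6,interpolation=cv2.INTER_CUBIC)
    th=np.linspace(0,2*np.pi,24)
    q=(proj(n,[P0+.028*a+.026*(np.cos(k)*u+np.sin(k)*v) for k in th])-[x,y])*6+3
    for P in q: cv2.circle(j,tuple(int(e) for e in P),1,(0,0,255),-1)
    o.append(j)
cv2.imwrite("pics/o3.png",np.hstack(o))
E
```

```text
t 11.02 th 140.6 r 54.0 h -0.4 F tan/rad/ax [-6.4, -1.2, -7.3] w 0.266 j [ 11.  30.  -8. 123.  59.  13.  16.]
```

View pics/o3.png

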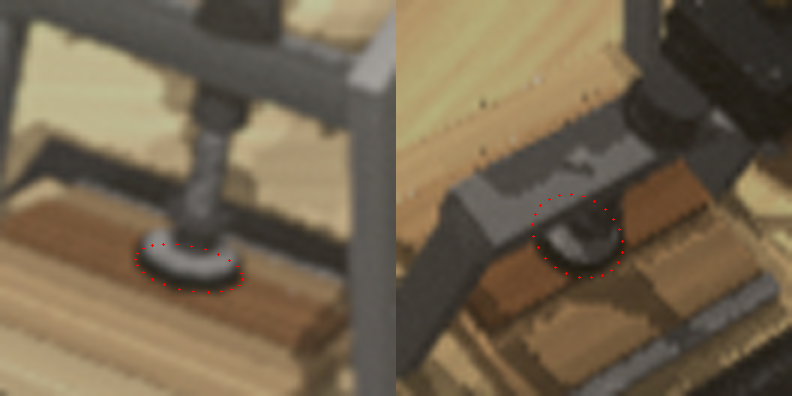

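The pad now sits on the lath: its lower rim at scene (190,290) coincides with the projected lath-plane ring. The force is starting to rise (4.8 → 6.4 N). Another 24° to refine the contact angle.

```bash
python3 -m pendant '[[[0,0,0],[1.5,2.4,0.2],0],[[0,0,0],[1.5,2.4,0.2],0],[[0,0,0],[1.3,2.5,0.2],0],[[0,0,0],[1.3,2.6,0.1],0],[[0,0,0],[1,2.7,0.1],0],[[0,0,0],[1,2.7,0.1],0],[[0,0,0],[0.7,2.8,0.1],0],[[0,0,0],[0.7,2.8,0],0]]' >/dev/null
python3 -c "
from h import *
crank();resid(-.011,np.radians(528))"
```

```text
t 11.78 th 163.8 r 54.0 h -0.5 F tan/rad/ax [-6.5, -0.8, -7.5] w 0.267 j [  6.  30.  -5. 124.  61.  12.  11.]
t 11.7833 tcp [ 0.5372 -0.116   0.2176] turn(tool) [-1.46 -8.82  0.2 ] shift(tool,mm) [ 2.   3.6 -0.3] F [-3.7 -5.8  7.2] w 0.26738043384154003 j [  6.  30.  -5. 124.  61.  12.  11.]
```

```bash
python3 -m pendant '[[[0,0,0],[0.5,2.8,0],0],[[0,0,0],[0.4,2.9,0],0],[[0,0,0],[0.2,2.9,0],0],[[0,0,0],[0.1,2.9,0],0],[[0,0,0],[-0.1,2.9,0],0],[[0,0,0],[-0.2,2.8,0],0],[[0,0,0],[-0.4,2.8,-0.1],0],[[0,0,0],[-0.5,2.9,-0.1],0]]' >/dev/null
python3 - <<'E'
from h import *
crank();resid(-.011,np.radians(552))
s=read_state();R=np.array(s["eef_rot"]);F=np.array(s["ft_force"]);M=np.array(s["ft_torque"]);print(M)
E
```

```text
t 12.45 th 186.8 r 54.2 h -0.6 F tan/rad/ax [-6.9, -0.0, -4.6] w 0.271 j [  3.  31.  -5. 123.  60.  14.  10.]
t 12.45 tcp [ 0.5436 -0.0955  0.2165] turn(tool) [-1.63 -8.99  0.2 ] shift(tool,mm) [ 0.1  5.  -0.7] F [ 0.1 -6.7  4.8] w 0.27123181825675985 j [  3.  31.  -5. 123.  60.  14.  10.]
[-0.47961537  0.55908572 -0.18577668]
```

Compliance and noise blur the contact angle. I'll measure the pad's travel along the axis in the scene images by rectified template matching: it stops moving at contact.

```bash
cat > pad.py <<'E'
from h import *
from scipy.ndimage import map_coordinates
g=np.linspace(-.032,.032,65);U,V=np.meshgrid(g,g)
def rect(n,img,off,sc,t):
    X=(P0+t*a)+U.ravel()[:,None]*u+V.ravel()[:,None]*v
    q=(proj(n,X)-off)*sc+(sc-1)/2
    return map_coordinates(cv2.cvtColor(img,cv2.COLOR_BGR2GRAY).astype(float),[q[:,1],q[:,0]],order=1)
def best(n,ref,img,off,sc,m,lo=.02,hi=.1):
    ts=np.arange(lo,hi,.0005);z=lambda p:(p-p.mean())/p.std()
    c=[np.mean(z(ref[m])*z(rect(n,img,off,sc,t)[m])) for t in ts];k=int(np.argmax(c));return round(1e3*ts[k],1),round(c[k],3)
E
python3 - <<'E'
from pad import *
m=(np.hypot(U,V)<.029).ravel()
for n,sx in(("scene",0),("side",1)):
    now=viewer.read_camera(n);cv2.imwrite(f"pics/{n}_547.png",now)
    i0=cv2.imread(f"pics/{n}0.png");o2=cv2.imread("pics/o2.png");o3=cv2.imread("pics/o3.png")
    c2=proj(n,P0+.09*a)[0].astype(int)-[40,45];c3=proj(n,P0+.06*a)[0].astype(int)-[33,33]
    o2=cv2.medianBlur(o2[:,sx*400:sx*400+400],7);o3=cv2.medianBlur(o3[:,sx*396:sx*396+396],7)
    for tr in(.028,):
        ref=rect(n,now,[0,0],1,tr)
        print(n,"now",best(n,ref,now,[0,0],1,m),"500",best(n,ref,o3,c3,6,m),"345",best(n,ref,o2,c2,5,m),"60",best(n,ref,i0,[0,0],1,m))
E
```

```text
scene now (np.float64(28.0), np.float64(1.0)) 500 (np.float64(28.0), np.float64(0.995)) 345 (np.float64(45.0), np.float64(0.958)) 60 (np.float64(77.5), np.float64(0.839))
side now (np.float64(28.0), np.float64(1.0)) 500 (np.float64(28.5), np.float64(0.987)) 345 (np.float64(44.0), np.float64(0.806)) 60 (np.float64(37.0), np.float64(0.605))
```

The pad stopped: no motion between 500° and 547°. The travel back-computed from both earlier images gives contact at about 495° ±7. The target is about 585°.

```bash
python3 -m pendant '[[[0,0,0],[-0.8,2.8,-0.2],0],[[0,0,0],[-0.9,2.7,-0.2],0],[[0,0,0],[-2.1,5.4,-0.4],0],[[0,0,0],[-2.6,5.1,-0.5],0],[[0,0,0],[-3.1,4.8,-0.5],0],[[0,0,0],[-3.6,4.5,-0.6],0],[[0,0,0],[-2,2.1,-0.3],0],[[0,0,0],[-2,2,-0.3],0]]' >/dev/null
python3 -c "
from h import *
crank();resid(-.011,np.radians(588))"
```

```text
t 13.22 th 222.2 r 54.6 h -0.7 F tan/rad/ax [-8.9, 2.0, -0.7] w 0.274 j [  4.  31. -10. 119.  54.  19.  13.]
t 13.2167 tcp [ 0.5657 -0.0717  0.2231] turn(tool) [-1.57 -9.33  0.35] shift(tool,mm) [-3.5  4.1 -1.4] F [ 7.3 -5.2  2.1] w 0.27423914542897554 j [  4.  31. -10. 119.  54.  19.  13.]
```

582°, 8.9 N against about 5.2 N before contact: a quarter turn. Unload the hand a little, then open.

```bash
python3 -m pendant '[[[0,0,0],[0,0,0],0],[[0,0,0],[1,-1.2,0.4],0],[[0,0,0],[1,-1.2,0.4],0],[[0,0,0],[0,0,0],0],[[0,0,0],[0,0,0],0.4],[[0,0,0],[0,0,0],0.6],[[0,0,0],[0,0,0],0.8],[[0,0,0],[0,0,0],0.8]]'
python3 -m pendant '[[[0,0,0],[0,0,0],0.8],[[0,0,0],[0,0,0],0.8],[[0,0,0],[0,0,0],0.8],[[0,0,0],[0,0,0],0.8],[[0,0,0],[0,0,0],0.8],[[0,0,0],[0,0,0],0.8],[[0,0,0],[0,0,0],0.8],[[0,0,0],[0,0,0],0.8]]'
python3 -c "
from h import *
crank()"
```

```text
clock: 13.88
tcp_pos: [0.5694, -0.0708, 0.2245]
eef_rot: [[-0.867, 0.375, 0.329], [0.344, 0.927, -0.152], [-0.362, -0.019, -0.932]]
ft_force: [0.5, -0.1, -0.4]
width: 0.551
clock: 14.55
tcp_pos: [0.5684, -0.0708, 0.224]
eef_rot: [[-0.867, 0.376, 0.327], [0.344, 0.927, -0.152], [-0.36, -0.019, -0.933]]
ft_force: [-0.1, 0.1, -0.0]
width: 0.801
t 14.55 th 225.3 r 54.2 h -1.1 F tan/rad/ax [-0.0, 0.1, 0.0] w 0.801 j [  3.  31. -10. 119.  55.  19.  13.]
```

Released, zero force. Back out along the grip axis and check.

```bash
python3 -m pendant '[[[0,0,0],[1,0,-7],0.8],[[0,0,0],[2,0,-13],0.8],[[0,0,0],[3,0,-20],0.8],[[0,0,0],[3,0,-20],0.8],[[0,0,0],[3,0,-20],0.8],[[0,0,0],[3,0,-20],0.8],[[0,0,0],[3,0,-20],0.8],[[0,0,0],[3,0,-10],0.8]]'
python3 -m pendant '[[[0,0,0],[10,0,-10],0.8],[[0,0,0],[15,0,-10],0.8],[[0,0,0],[15,0,-5],0.8],[[0,0,0],[0,0,0],0.8],[[0,0,0],[0,0,0],0.8],[[0,0,0],[0,0,0],0.8],[[0,0,0],[0,0,0],0.8],[[0,0,0],[0,0,0],0.8]]'
python3 - <<'E'
from pad import *
ims={n:viewer.read_camera(n) for n in("scene","side","wrist")}
m=(np.hypot(U,V)<.029).ravel()
for n in("scene","side"):
    p=cv2.imread(f"pics/{n}_547.png");print(n,best(n,rect(n,p,[0,0],1,.028),ims[n],[0,0],1,m))
w=ims["wrist"];s=ims["side"]
for n,i in ims.items():
    for th in (582,):
        for P in proj(n,[grip(T,np.radians(th),.03),grip(T,np.radians(th),-.03)]): cv2.circle(i,tuple(int(e) for e in P),2,(0,0,255),-1)
cv2.imwrite("pics/o4.png",np.hstack([cv2.resize(w,(400,300)),cv2.resize(s[95:275,180:400],(400,327),interpolation=cv2.INTER_CUBIC)[:300]]))
E
```

```text
clock: 15.22
tcp_pos: [0.5074, -0.0431, 0.34]
eef_rot: [[-0.866, 0.375, 0.33], [0.343, 0.927, -0.151], [-0.362, -0.018, -0.932]]
ft_force: [0.3, 0.8, 1.3]
width: 0.801
clock: 15.88
tcp_pos: [0.4655, -0.0266, 0.3464]
eef_rot: [[-0.867, 0.376, 0.327], [0.345, 0.926, -0.152], [-0.36, -0.019, -0.933]]
ft_force: [0.7, -0.5, -1.2]
width: 0.802
scene (np.float64(28.0), np.float64(0.992))
side (np.float64(27.5), np.float64(0.984))
```

View pics/o4.png

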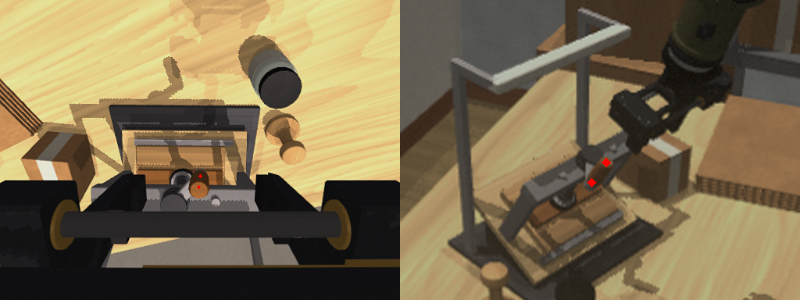

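The grip sits on the 582° marks in both views (side (600,170), wrist (200,182)). The hand is clear, the bystanders are standing, and the pad is on the lath. Handing in.

```bash
python3 -c "
from cell import robot
print(robot.finish_job())"
```

```text
the job is handed in; nothing more can be done
None
```

I turned the crank clockwise by its grip from about 60° to about 582–585°, let go, backed the hand out and handed the job in at about 16 s. The pad met the lath at about 495° (±7°, worked out from the pad's travel in the pictures), so it is snugged roughly a quarter turn past contact.

- **Force:** the tangential force at the grip rose from about 5 N before contact to 8.9 N, close to the 3.5 N expected for a quarter turn. It read about 0 N once the fingers opened.
- **Last pictures:** the pad is still on the lath, and the crank is where I left it. The jar, carton and tamper appear to be standing where they were, and the hand is clear of everything.
- **Disagreements:**
  - My first estimate of contact by eye, about 445°, was wrong; the pad-travel measurement replaced it.
  - The wrist camera showed a sideways offset of about 5 mm from my press model, which the closing jaws absorbed.
  - The full 30° hand tilt ran joint 6 close to its limit, so I worked at about 21°.

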